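# Pull the sheared core from the turntable batch

### The arm

A 6-joint arm with a two-finger parallel gripper is mounted at the origin on the work surface. World frame = base frame: x ahead of the robot, y to its left, z up, the work surface at z = 0. Lengths are in mm, angles in rad, forces in N, time in s.
With the tool pointing down it reaches from about 300 to 850 mm from the base axis. Payload 5.4 kg.
Tool frame: the origin (TCP) lies midway between the tips of the shut fingers; the grasp point (between the pads) lies 19 mm behind it; y points along the fingers, x is the direction in which the jaws open and shut, and the axes are right-handed (so a half turn about y gives the same grasp; the last joint's range is limited). The gripper opens to 85 mm and grips with 20 to 120 N. Pads are 22 mm wide; open, the fingers measure 114 mm over their backs; the gripper's body (76 mm by 85 mm) begins 54 mm behind the grasp point. The pads swing forward as they close: fully open they stand 13 mm farther back than shut.
Start: joints at [-1.511, 0.158, 1.597, -0, 1.386, -0.21], TCP at [153.236, -554.188, 231.299] pointing down, gripper open.
Joint ranges: [-2.91, 2.91], [-0.94, 2.29], [0.18, 2.7], [-1.29, 4.43], [0.17, 2.64], [-3, 3]. Speed limits (rad/s): [2.57, 2.57, 3.14, 3.14, 3.14, 3.14].

### API

Orientations are given as a 3x3 rotation matrix whose columns are the frame's x, y, z axes.
In Python, from bench import telemetry, snapshot, camera_params, order, look_for, cut_out gives the robot as it stands.
- The arm moves only by the tool drive_tool, never from a script. Its argument "series" is a list of rows, each a list of 7 numbers: the opening, from 0 (shut) to 1 (fully open), then the shift along the tool's x, y, z in units of 60 mm (1.0 is 60 mm), then the turn, a rotation vector about the tool's x, y, z in units of 8 degrees (1.0 is 8 degrees). In form: [[grip, tx, ty, tz, rx, ry, rz], ...]. A call has exactly 5 rows; each row is the pose to reach, as a shift and turn from the pose commanded when the call began, along the tool's axes at that moment; what a row does not reach only later rows make up. A row lasts 1/8 s, in which the tool goes at most 62.5 mm and 10.7 degrees, less where a joint would pass 70% of its speed; a pose out of reach is approached as far as the arm can. A call with a gripper value outside its range is refused whole. The fingers move at their own pace and stop on an object; "force" is the grip in N (left out, the last holds). Time passes only in rows, so rows that repeat a pose let the fingers close, or fill a call up. It gives the time, the measured TCP pose, the force and the opening at its end, in the units of the state.
- telemetry.get_obs(): the state, without advancing time (a new reading comes with each control period).
- snapshot(name): name is "scene" or "top"; returns (picture, depth): 400x640x3 uint8, red, green, blue; 400x640 float32, mm along the optical axis (not along the pixel's ray), 0 where there is no reading.
- camera_params(name): a dict with "fx", "fy", "cx", "cy" (pixels), "distortion" ([k1, k2, p1, p2, k3] as OpenCV has them; the pictures are not rectified), "origin" and "attitude" of the camera in the world. Camera axes: x right, y down, z forward; pixel columns grow to the right and rows downward; lengths in mm; the calibration is good to about 2 mm. A picture is of the moment at which its call begins. camera_params takes no time and is no camera call.
- order.finish_job(): hands the job in, once; it reports no verdict.
Trained networks look in the newest picture that a camera, given by its name, has taken for a name from the list of things; names that differ only in an ending like _2 or _b are one class to them, and where a whole thing is asked for, a point or a joint stands for the part that bears it (a point fixed in the world has none). Each returns a list of dicts, best first, with "score" (0 to 1); they miss things now and then, are a little off and sometimes report something else, mostly with a low value. They report only what shows in the picture. A call takes as long as a camera call.
- look_for(camera, target): "position" ([column, row] in pixels, amid what is visible of it).
- cut_out(camera, target): "mask" (400x640 bool, what is visible of it) and "position" ([column, row] in pixels, amid what is visible of it).
The state is a dict: "time": time; "joints": joint angles; "qd": joint speeds; "joint_efforts": joint torques, N m; "ee_pos": TCP position; "orientation": TCP orientation; "wrist_force": force on the tool from outside, world axes, zero at the start; "torque": the same for the moment, N m; "grip_width": opening from 0.0 (shut) to 1.0 (fully open).
Only numpy, scipy, OpenCV 4.12 (cv2) and the standard library are available. Lean on these libraries where they do the work, as an engineer would, in place of code of your own. Each camera call takes 0.05 s, during which the arm holds its last target. There are 200 camera calls.

### The job

One of the six mortar cores on the turntable is misshapen: its top is sheared off on a slant. Turn the turntable by its finger pegs until that core has come out from the back to the front edge of the clear guard, lift it out with the gripper tilted in under the guard, and set it down gently, upright, inside the empty dark steel reject pan. Leave the five sound cores and the tin standing on the turntable, knock nothing over and leave the other things on the bench where they are.

Things in the scene. Friction and masses are not known exactly. Their poses are not given: they have to be found in the camera images.
- sheared_core: the misshapen mortar core: grey cylinder 36 mm in diameter, top sheared off on a slant: 60 mm tall on one side (its -x), 34 mm on the other (fully round below that), about 105 g; origin at the centre of its underside, z up. Starts standing loose in one of the four rear places of the turntable, under the guard, 85 mm from the axis
- core_1: sound mortar core: upright grey cylinder, 36 mm diameter, 60 mm tall, flat top, about 135 g; origin at the centre of its underside; stands loose on the turntable 85 mm from its axis
- core_2: sound mortar core: upright grey cylinder, 36 mm diameter, 60 mm tall, flat top, about 135 g; origin at the centre of its underside; stands loose on the turntable 85 mm from its axis
- core_3: sound mortar core: upright grey cylinder, 36 mm diameter, 60 mm tall, flat top, about 135 g; origin at the centre of its underside; stands loose on the turntable 85 mm from its axis
- core_4: sound mortar core: upright grey cylinder, 36 mm diameter, 60 mm tall, flat top, about 135 g; origin at the centre of its underside; stands loose on the turntable 85 mm from its axis
- core_5: sound mortar core: upright grey cylinder, 36 mm diameter, 60 mm tall, flat top, about 135 g; origin at the centre of its underside; stands loose on the turntable 85 mm from its axis
- tin: small lidded steel tin, 50 mm diameter, 32 mm tall, loose at the centre of the turntable; origin at the centre of its underside
- turntable: bare metal disc, radius 138 mm, 12 mm thick, spins freely without limits about its vertical axis and stays where it is left (drag about 0.17 N at a peg); origin on the axis at its underside; its top is 45 mm above the bench. Pegs stand at 0, 120, 240 degrees from its own x; cores stand in pairs between pegs, 25 degrees either side of each sector's middle
- peg_1 (a point): centre of a finger peg of the turntable, 45 mm above the disc's top (15 mm below the peg's top); the peg is a black upright cylinder, 18 mm diameter, 60 mm tall, fixed to the disc 120 mm from its axis; the three pegs are 120 degrees apart
- peg_2 (a point): centre of a finger peg of the turntable, 45 mm above the disc's top (15 mm below the peg's top); the peg is a black upright cylinder, 18 mm diameter, 60 mm tall, fixed to the disc 120 mm from its axis; the three pegs are 120 degrees apart
- peg_3 (a point): centre of a finger peg of the turntable, 45 mm above the disc's top (15 mm below the peg's top); the peg is a black upright cylinder, 18 mm diameter, 60 mm tall, fixed to the disc 120 mm from its axis; the three pegs are 120 degrees apart
- frame: fixed blue test frame carrying the turntable; origin on the bench on the turntable's axis, -x to the robot (front). A clear guard sheet with aluminium edges covers x -75 to 145, y -175 to 175 mm in this frame, underside 285 mm above the bench, open at front and sides: a vertical gripper does not fit under it. Columns of 26 mm at x 165, y +-155 mm; crosshead above them
- pan: reject pan: dark steel open tray fixed to the bench, 150 mm (its x) by 140 mm (its y) by 28 mm tall, walls and floor about 4 mm; origin at the centre of its underside; it is left or right of the frame
- pan_in (a point): centre of the pan's inner floor, axes as the pan's
- scale: weighing scale fixed to the bench, 220 mm (its x) by 180 mm (its y), 58 mm tall, on the other side of the frame from the pan; origin at the centre of its underside
- weight_a: brass weight 60 mm diameter, 54 mm tall, standing on the scale; loose bystander
- weight_b: brass weight 44 mm diameter, 43 mm tall, standing on the scale; loose bystander
- bowl: steel bowl, rim radius 55 mm, 50 mm tall; loose bystander
- wrench: steel wrench lying flat; loose bystander
- mould: steel mould ring, 80 mm diameter, 60 mm tall; loose bystander

How it is judged:
By the outcome, as a careful person would: the job done as asked, in the order asked, and still so for the second after the job is handed in, with the robot touching nothing.
It also fails if it takes over 59 s, if anything falls off the work surface, if the arm or the gripper's body presses on something with over 40 N, if the wrist force passes 120 N, or if a joint passes its speed limit or range.

## Working session

There is one attempt and no reset: what is moved stays moved. The work goes in short steps, Python scripts to look and compute and a tool call to move; the robot and the scene stay as the last step left them, time stands still between calls to the robot, and variables do not carry over. Pictures are saved under pics/ and viewed, about 8 in all and at most 12, crops included, and the job is handed in when it is done.

Besides the shell and the picture viewer there is one more tool, called after "Emit:" by a JSON object that holds its "method" and its "body", one argument or row to a line. drive_tool: Moves the arm, as the interface text tells. Its arguments: {"type":"object","properties":{"series":{"type":"array","items":{"type":"array","items":{"type":"number"}}},"force":{"type":"number"}},"required":["series"]}

```bash
ls; mkdir -p pics; cat > h.py <<'E'
import numpy as np, cv2
from bench import telemetry, snapshot, camera_params, order, look_for, cut_out
def save(n,img,crop=None,s=1):
    if crop: a,b,c,d=crop; img=img[b:d,a:c]
    cv2.imwrite('pics/'+n+'.png',cv2.resize(img[:,:,::-1],None,fx=s,fy=s))
def world(cam,uv,depth):
    p=camera_params(cam); K=np.array([[p['fx'],0,p['cx']],[0,p['fy'],p['cy']],[0,0,1.]])
    uv=np.asarray(uv,float).reshape(-1,1,2)
    n=cv2.undistortPoints(uv,K,np.array(p['distortion'],float)).reshape(-1,2)
    d=np.asarray(depth,float).reshape(-1,1)
    return (np.hstack([n,np.ones((len(n),1))])*d)@np.array(p['attitude']).T+np.array(p['origin'])
def ray(cam,uv,z):
    p=camera_params(cam);o=np.array(p['origin'])
    q=world(cam,uv,np.ones(len(np.asarray(uv).reshape(-1,2))))-o
    return o+q*((z-o[2])/q[:,2:3])
def pix(cam,P):
    p=camera_params(cam); K=np.array([[p['fx'],0,p['cx']],[0,p['fy'],p['cy']],[0,0,1.]])
    R=np.array(p['attitude']).T; t=-R@np.array(p['origin'])
    return cv2.projectPoints(np.asarray(P,float).reshape(-1,3),cv2.Rodrigues(R)[0],t,K,np.array(p['distortion'],float))[0].reshape(-1,2)
E
python3 - <<'E'
from h import *
for c in ('scene','top'):
    im,d=snapshot(c); save(c+'0',im); np.save(c+'d.npy',d)
    p=camera_params(c); print(c,p['origin'],np.round(p['attitude'],3).tolist(),p['fx'])
    for n in ('sheared_core','core_1','peg_1','tin','turntable','pan','scale','frame'):
        r=cut_out(c,n)
        for x in r[:7]:
            m=x['mask']&(d>0); v,u=np.nonzero(m)
            if len(u)==0: continue
            W=world(c,np.c_[u,v],d[m]); 
            print(n,round(x['score'],2),np.round(x['position']),len(u),'med',np.round(np.median(W,0)),'lo',np.round(np.percentile(W,3,axis=0)),'hi',np.round(np.percentile(W,97,axis=0)))
print(telemetry.get_obs())
E
```

```text
pics
scene [  36.72920326 -400.83821653 1189.47486314] [[0.622, -0.642, 0.448], [-0.783, -0.52, 0.342], [0.013, -0.564, -0.826]] 405.66685051151075
core_1 0.74 [324. 193.] 165 med [657.  95.  98.] lo [646.  84.  53.] hi [678. 116. 107.]
core_1 0.73 [337. 216.] 2855 med [634.  -2.  44.] lo [ 538. -112.   38.] hi [745. 130.  83.]
core_1 0.67 [324. 220.] 194 med [580.  37.  95.] lo [568.  25.  44.] hi [609.  56. 107.]
core_1 0.63 [368. 218.] 172 med [673. -73.  98.] lo [664. -87.  52.] hi [694. -55. 107.]
core_1 0.52 [339. 228.] 214 med [589. -30.  92.] lo [577. -43.  43.] hi [630.  -6. 107.]
core_1 0.16 [402. 324.] 2562 med [ 474. -351.    3.] lo [ 398. -418.   -2.] hi [ 549. -283.   27.]
peg_1 0.9 [336. 218.] 2745 med [632.  -2.  44.] lo [ 538. -109.   38.] hi [745. 130.  83.]
peg_1 0.35 [405. 327.] 2621 med [ 474. -351.    3.] lo [ 398. -419.   -2.] hi [ 549. -282.   27.]
tin 0.62 [344. 210.] 208 med [660.  10.  74.] lo [643.  -9.  45.] hi [687.  34.  79.]
turntable 0.55 [339. 218.] 2870 med [634.   0.  44.] lo [ 539. -111.   39.] hi [743. 131.  98.]
pan 0.8 [402. 326.] 2566 med [ 47
[... 1408 characters left out ...]
60e+00, -2.10083644e-01]), 'qd': array([-9.09974760e-04, -1.73247986e-03,  1.21572914e-03,  3.60783648e-05,
       -3.90634693e-04,  2.02549880e-04]), 'joint_efforts': array([ 2.30312784e-03, -3.96014071e+01, -3.31702173e+01, -8.46770240e-05,
        4.76546338e-04, -1.22484943e-05]), 'ee_pos': array([ 153.23439745, -554.20690042,  231.32559779]), 'orientation': array([[ 2.66507181e-01,  1.20113464e-05,  9.63832933e-01],
       [-9.63832932e-01, -3.41268186e-05,  2.66507181e-01],
       [ 3.60936618e-05, -9.99999999e-01,  2.48188901e-06]]), 'wrist_force': array([ 0.83075629, -0.44876599,  0.00844472]), 'torque': array([ 0.03633736,  0.04851576, -0.00715499]), 'grip_width': 0.998225000447108}
```

View pics.

```bash
python3 - <<'E'
import cv2,numpy as np
a=cv2.imread('pics/scene0.png');b=cv2.imread('pics/top0.png')
cv2.imwrite('pics/v1.png',cv2.resize(a[140:290,240:440],None,fx=4,fy=4,interpolation=cv2.INTER_CUBIC))
E
```

```text
(no output)
```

View pics/v1.png

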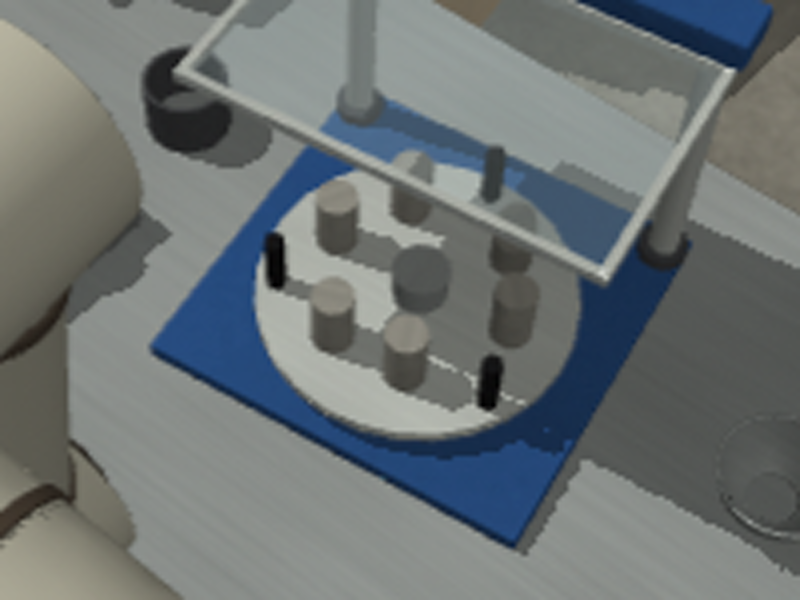

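View pics/top0.png

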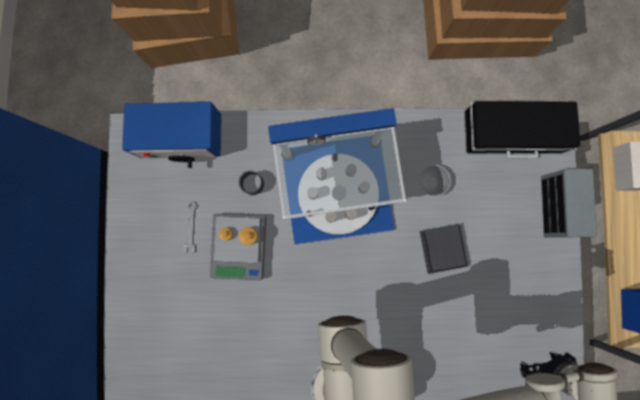

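```bash
python3 - <<'E'
from h import *
a=cv2.imread('pics/scene0.png');b=cv2.imread('pics/top0.png')
A=cv2.resize(a[165:245,295:380],(680,640),interpolation=cv2.INTER_CUBIC)
B=cv2.resize(b[145:240,290:390],(640,608),interpolation=cv2.INTER_CUBIC)
A=cv2.resize(A,(400,376))
A=cv2.resize(a[170:242,300:375],(400,384),interpolation=cv2.INTER_CUBIC)
B=cv2.resize(b[150:222,297:372],(400,384),interpolation=cv2.INTER_CUBIC)
C=np.hstack([A,B]);C=cv2.convertScaleAbs(C,alpha=1.3,beta=-40)
cv2.imwrite('pics/v3.png',C)
# frame: corners via guard depth
for c in('scene','top'):
    d=np.load(c+'d.npy'); v,u=np.nonzero(d>0); W=world(c,np.c_[u,v],d[d>0])
    s=(abs(W[:,2]-288)<8)&(W[:,0]>450)&(W[:,0]<900)&(abs(W[:,1])<300)
    r=cv2.minAreaRect(W[s,:2].astype(np.float32)); print(c,s.sum(),r,np.median(W[s,2]),cv2.boxPoints(r).tolist())
    s=(abs(W[:,2]-45)<5)&(W[:,0]>500)&(W[:,0]<800)&(abs(W[:,1])<170)
    P=W[s,:2]; h=cv2.convexHull(P.astype(np.float32))[:,0]
    print('disc hull',cv2.minEnclosingCircle(h),s.sum())
    m=np.zeros(d.shape,bool)
    s=(W[:,2]>7)&(W[:,2]<40)&(W[:,0]>350)&(W[:,0]<600)&(W[:,1]<-250)&(W[:,1]>-450)
    r=cv2.minAreaRect(W[s,:2].astype(np.float32)); print('pan',s.sum(),r)
E
```

```text
scene 7070 ((711.9702758789062, 19.277923583984375), (246.78976440429688, 357.8847351074219), 7.994446754455566) 289.8734655211256 [[564.8878173828125, 179.31983947753906], [614.661376953125, -175.08680725097656], [859.052734375, -140.7639923095703], [809.2791748046875, 213.6426544189453]]
disc hull ((664.3599243164062, 14.844019889831543), 137.9414520263672) 2533
pan 562 ((473.519287109375, -349.49029541015625), (152.00091552734375, 140.46728515625), 9.201314926147461)
top 9072 ((700.0112915039062, 19.520050048828125), (217.57937622070312, 351.89739990234375), 7.6119537353515625) 290.8152609062088 [[568.87353515625, 179.5076446533203], [615.4869384765625, -169.28880310058594], [831.1490478515625, -140.46754455566406], [784.53564453125, 208.3289031982422]]
disc hull ((606.4844970703125, 7.701122283935547), 121.73492431640625) 867
pan 612 ((476.8156433105469, -350.3861389160156), (185.99464416503906, 242.53367614746094), 89.41707611083984)
```

View pics/v3.png

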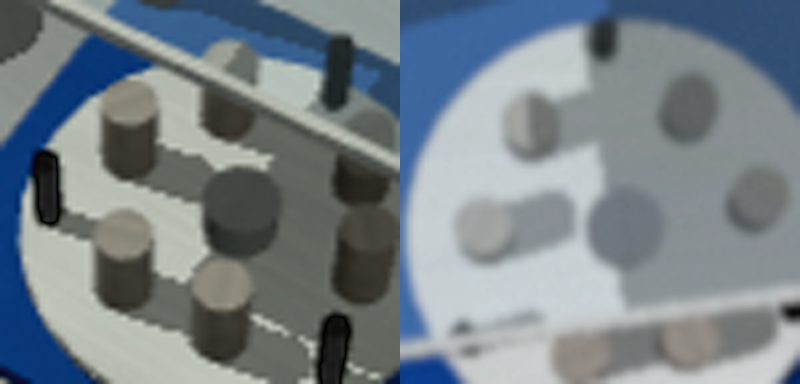

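```bash
python3 - <<'E'
from h import *
a=cv2.imread('pics/scene0.png');b=cv2.imread('pics/top0.png')
def cr(i,u,v,r=10):
    c=i[v-r:v+r,u-r:u+r].astype(float); lo,hi=c.min(),c.max(); c=((c-lo)/(hi-lo)*255).astype(np.uint8)
    return cv2.resize(c,(260,260),interpolation=cv2.INTER_NEAREST)
t=[(322,174),(351,170),(364,187),(313,193)]
s=[(343,187),(367,199),(368,218),(324,192)]
C=np.vstack([np.hstack([cr(b,*p) for p in t[:3]]),np.hstack([cr(a,*p) for p in s[:3]])])
cv2.imwrite('pics/v4.png',C)
d=np.load('scened.npy')
for n,(u0,v0) in {'R':(368,218),'L':(324,192),'RL':(343,187),'RR':(367,199)}.items():
    g=[(u,v) for v in range(v0-12,v0+8,1) for u in range(u0-7,u0+8,2)]
    W=world('scene',g,[d[v,u] for u,v in g]); print(n);print(W[:,2].round().astype(int).reshape(-1,8))
E
```

```text
R
[[  40   47   61   60   58   50   46   43]
 [  40   43   51   52   53   50   42   40]
 [  43   45   42  104   98   43   41   43]
 [  43   42  106  100  106  105   48   45]
 [  41   43  107  106  105  103  104   45]
 [  42   39  103  103  107  101  104   43]
 [  46   43  105  102  104  107  102   42]
 [  41   99  104  101  105  108  107   42]
 [  43   96  102  105   98   99  102   42]
 [  43   94  103  103  104  106  102   45]
 [  43   92  100  102  103  103  100   41]
 [  45   87   97   98  101  102   94   44]
 [  42   78   95   98   96   98   84   43]
 [  46   72   83   90   91   88   75 1189]
 [  46   70   77   85   83   79   46   44]
 [  41   61   77   80   77   75   43   45]
 [  42   58   69   69   74   73   46   44]
 [  44   55   66   64   71   62   44   40]
 [  44   50   57   64   62   52   44   46]
 [  43   44   55   54   57   48   43   44]]
L
[[  12   16   20   18   13  283  289  288]
 [  16   13   17   18   18   16  287  291]
 [  14   23   17   18   17   16   39  284]
 [  16   13   17   18   14   42   45   40]
 [  18   17   18   13   42   42   43   46]
 [  22   18  105  10
[... 1333 characters left out ...]
[[288 287 294 291 291 291 288 292]
 [291 293 288 289 291 292 289 285]
 [291 291 290 289 288 292 288 289]
 [290 289 290 286 292 292 289 292]
 [288 290 292 289 287 288 287 288]
 [293 289 291 288 288 289 289 293]
 [291 296 288 292 290 288 288 293]
 [290 290 290 290 294 287 289 287]
 [287 292 290 291 287 293 288 289]
 [286 291 291 292 290 292 293 287]
 [ 50 285 289 292 293 293 290 291]
 [ 44  45 286 291 291 291 292 290]
 [ 48  43  83 286 290 292 290 292]
 [ 42  44  85  79 286 292 292 291]
 [ 46  39  79  76  79 287 289 291]
 [ 38  55  73  82  83  79 285 288]
 [ 44  51  70  77  77  71  71 286]
 [ 37  50  66  75  71  68  57  42]
 [ 43  50  59  66  63  67  55  44]
 [ 44  43  54  56  60  58  46  43]]
```

View pics/v4.png

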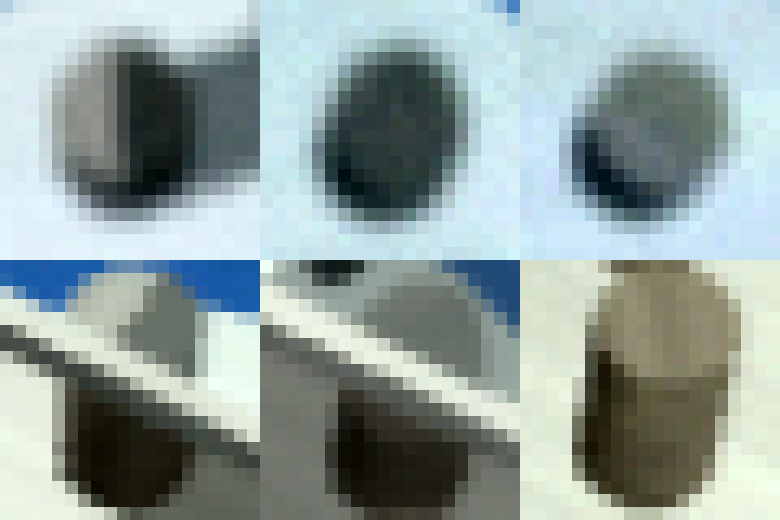

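```bash
cat > fit.py <<'E'
from h import *
def fitdisc():
    a,d=snapshot('scene'); return a,d
E
python3 - <<'E'
from h import *
from scipy.optimize import least_squares
a=cv2.imread('pics/scene0.png');b=cv2.imread('pics/top0.png')
d=np.load('scened.npy'); v,u=np.nonzero(d>0); W=world('scene',np.c_[u,v],d[d>0])
C0=np.array([664,15.])
r=np.hypot(*(W[:,:2]-C0).T)
tops=[]
for c in [(657,95),(580,37),(673,-73),(589,-30)]:
    c=np.array(c,float)
    for _ in range(3):
        s=(W[:,2]>99)&(W[:,2]<112)&(np.hypot(*(W[:,:2]-c).T)<22); c=(W[s,:2].min(0)+W[s,:2].max(0))/2*0.5+0.5*W[s,:2].mean(0)
    tops.append(c); print(c,s.sum())
tops=np.array(tops)
def core(p): return np.array([p[:2]+85*np.array([np.cos(t),np.sin(t)]) for t in p[2]+np.radians([60+60*0+ (k//2)*120+(25 if k%2 else -25) for k in range(6)])])
def res(p):
    c=core(p); D=np.hypot(*(tops[:,None]-c[None]).transpose(2,0,1)); i=D.argmin(1); return (tops-c[i]).ravel()
best=min((least_squares(res,[*C0,t0]) for t0 in np.radians(range(0,120,20))),key=lambda o:o.cost)
p=best.x; print(p[:2],np.degrees(p[2]),best.cost); cs=core(p); print(cs.round())
out=[]
for nm,im in(('top',b),('scene',a)):
  row=[]
  rear=sorted(cs.tolist(),key=lambda q:-q[0])[:2]
  for c in rear+[tops[2].tolist()]:
    t=np.linspace(0,2*np.pi,60); ring=np.c_[c[0]+18*np.cos(t),c[1]+18*np.sin(t)]
    P=[pix(nm,np.c_[ring,np.full(60,z)]) for z in(45,105)]
    m=P[1].mean(0)*.5+P[0].mean(0)*.5; o=np.round(m).astype(int)-11; S=12
    c_=im[o[1]:o[1]+22,o[0]:o[0]+22].astype(float); c_=((c_-c_.min())/(c_.max()-c_.min())*255).astype(np.uint8)
    I=cv2.resize(c_,None,fx=S,fy=S,interpolation=cv2.INTER_CUBIC)
    for q,col in zip(P,((0,255,255),(0,0,255))): cv2.polylines(I,[np.round((q-o+.5)*S).astype(int)],True,col,1)
    row.append(I)
    mm=pix(nm,[[c[0],c[1],105]])[0]; print(nm,np.round(c),'top px',mm.round(), im[int(mm[1]+.5),int(mm[0]+.5)])
  out.append(np.hstack(row))
cv2.imwrite('pics/v5.png',np.vstack(out))
E
```

```text
[663.59480038 101.76247815] 77
[585.64171645  42.53573035] 95
[681.8885445  -70.08865617] 88
[594.51377783 -25.78895637] 95
[666.03640637  15.71123073] 5.945445791455755 7.716426702066217
[[730.  71.]
 [665. 101.]
 [586.  43.]
 [593. -28.]
 [682. -68.]
 [740. -26.]]
top [740. -26.] top px [351. 169.] [106 107 105]
top [730.  71.] top px [321. 172.] [129 130 127]
top [682. -70.] top px [365. 187.] [118 117 115]
scene [740. -26.] top px [368. 194.] [101 104  99]
scene [730.  71.] top px [343. 181.] [119 124 120]
scene [682. -70.] top px [369. 212.] [76 82 83]
```

View pics/v5.png

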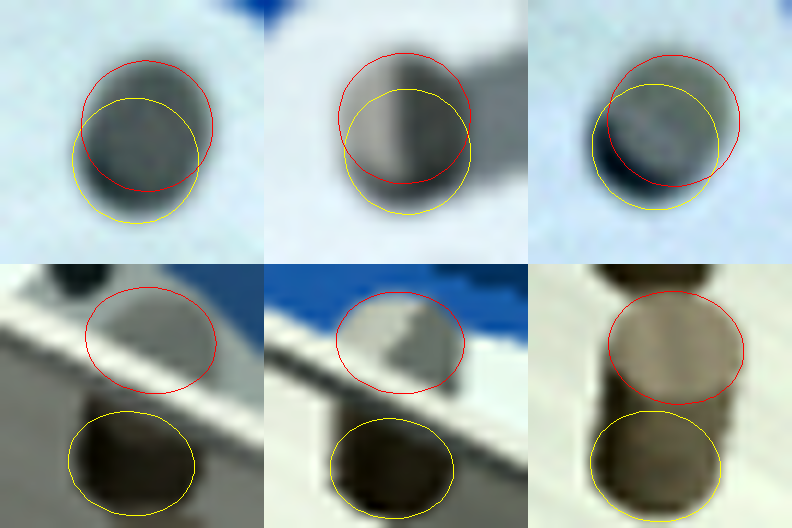

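```bash
cat > mv.py <<'E'
from h import *
from scipy.spatial.transform import Rotation as Ro
A=np.array([666.0,15.7]); YAW=7.6; FR=180+YAW   # front direction (world deg)
def pose(h,t):
    h,t=np.radians([h,t]); f=np.array([np.cos(h),np.sin(h),0]); z=np.array([0,0,1.])
    y=np.sin(t)*f-np.cos(t)*z; zz=np.cos(t)*f+np.sin(t)*z; return np.c_[np.cross(y,zz),y,zz]
def ring(ang,r,z): a=np.radians(ang); return np.array([A[0]+r*np.cos(a),A[1]+r*np.sin(a),z])
def rows(targets,grip,L=24):
    "targets: (G, heading, tilt[, extra back-off along axis])"
    o=telemetry.get_obs(); R=np.array(o['orientation']); p=np.array(o['ee_pos'])
    print('t',round(o['time'],2),'tcp',p.round(1),'g',round(o['grip_width'],3),'F',np.round(o['wrist_force'],1))
    for G,h,t,b in targets:
        M=pose(h,t); P=np.array(G)+(L-b)*M[:,1]
        s=R.T@(P-p)/60; r=Ro.from_matrix(R.T@M).as_rotvec(degrees=True)/8
        print([grip]+np.round(np.r_[s,r],2).tolist(),'->',P.round())
E
python3 - <<'E'
from mv import *
G=ring(-114.1,120,95)
rows([(G,7.6,36,120)]+[(G,7.6,36,60)]+[(G,7.6,36,0)],.4)
E
```

```text
t 0.9 tcp [ 153.2 -554.2  231.3] g 0.998 F [ 0.8 -0.4  0. ]
[0.4, -5.46, 0.98, 8.56, 4.49, 0.95, -0.31] -> [ 561. -101.  173.]
[0.4, -5.38, 1.79, 9.15, 4.49, 0.95, -0.31] -> [596. -97. 124.]
[0.4, -5.3, 2.6, 9.73, 4.49, 0.95, -0.31] -> [631. -92.  76.]
```

Emit:
{"method": "drive_tool", "body": {
  "series": [
    [0.4, -0.5, 0.05, 0.8, 0.9, 0.19, -0.06],
    [0.4, -1.1, 0.1, 1.7, 1.8, 0.38, -0.12],
    [0.4, -1.6, 0.15, 2.6, 2.7, 0.57, -0.18],
    [0.4, -2.2, 0.2, 3.5, 3.6, 0.76, -0.25],
    [0.4, -2.7, 0.3, 4.3, 4.49, 0.95, -0.31]
  ]
}}

```text
time: 1.52
ee_pos: [359.9, -328.4, 213.9]
orientation: [[0.131, 0.586, 0.8], [-0.991, 0.076, 0.106], [0.001, -0.807, 0.591]]
wrist_force: [0.4, -0.5, -0.4]
grip_width: 0.404
```

```bash
python3 - <<'E'
from mv import *
G=ring(-114.1,120,95)
rows([(G,7.6,36,120)]+[(G,7.6,36,60)]+[(G,7.6,36,0)],.4)
E
```

```text
t 1.52 tcp [ 359.9 -328.4  213.9] g 0.404 F [ 0.4 -0.5 -0.4]
[0.4, -3.31, 2.81, 2.68, -0.03, -0.0, 0.01] -> [ 561. -101.  173.]
[0.4, -3.32, 3.81, 2.68, -0.03, -0.0, 0.01] -> [596. -97. 124.]
[0.4, -3.32, 4.81, 2.67, -0.03, -0.0, 0.01] -> [631. -92.  76.]
```

Emit:
{"method": "drive_tool", "body": {
  "series": [
    [0.4, -0.7, 0.55, 0.55, 0, 0, 0],
    [0.4, -1.4, 1.1, 1.1, 0, 0, 0],
    [0.4, -2.1, 1.7, 1.7, 0, 0, 0],
    [0.4, -2.7, 2.3, 2.2, 0, 0, 0],
    [0.4, -3.32, 2.81, 2.68, 0, 0, 0]
  ]
}}

```text
time: 2.15
ee_pos: [560.8, -99.7, 171.4]
orientation: [[0.133, 0.583, 0.802], [-0.991, 0.077, 0.108], [0.001, -0.809, 0.588]]
wrist_force: [-0.1, -0.8, -0.1]
grip_width: 0.405
```

```bash
python3 - <<'E'
from mv import *
a,d=snapshot('scene'); save('v6',a,(250,130,450,280),4)
v,u=np.nonzero(d>0);W=world('scene',np.c_[u,v],d[d>0])
s=(W[:,2]>75)&(W[:,2]<112)&(np.hypot(W[:,0]-617,W[:,1]+94)<25); print('peg',s.sum(),np.median(W[s],0))
G=ring(-114.1,120,95)
rows([(G,7.6,36,60)]+[(G,7.6,36,0)],.4)
E
```

```text
peg 27 [614.40365766 -95.19874551 102.7001982 ]
t 2.2 tcp [562.2 -93.  170.3] g 0.399 F [ 0.2  5.2 -0.3]
[0.4, 0.14, 0.95, -0.01, 0.0, 0.03, -0.06] -> [596. -97. 124.]
[0.4, 0.15, 1.95, -0.01, 0.0, 0.03, -0.06] -> [631. -92.  76.]
```

View pics/v6.png

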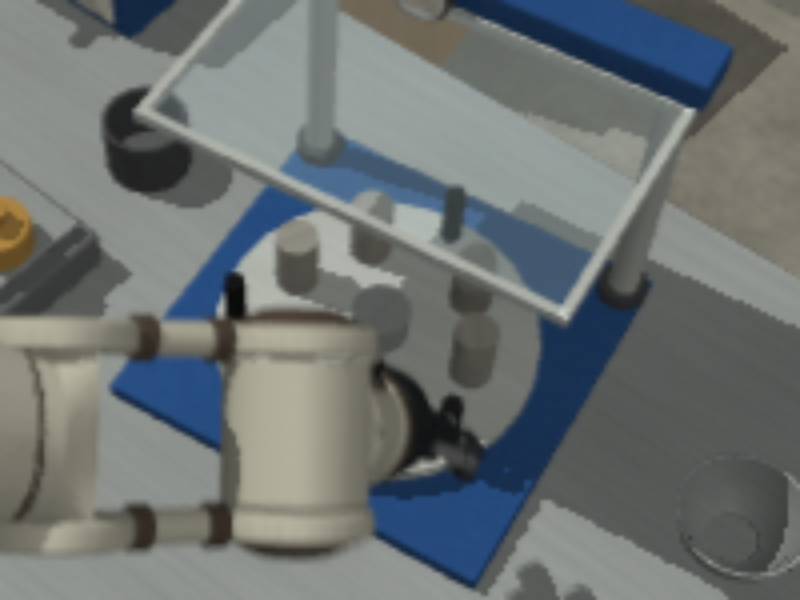

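Emit:
{"method": "drive_tool", "body": {
  "series": [
    [0.4, 0, 0.0, 0, 0, 0, 0],
    [0.4, 0, 0.6, 0, 0, 0, 0],
    [0.4, 0, 1.2, 0, 0, 0, 0],
    [0.4, 0, 1.7, 0, 0, 0, 0],
    [0.4, 0, 2.0, 0, 0, 0, 0]
  ]
}}

```text
time: 2.82
ee_pos: [629.3, -94.1, 73.1]
orientation: [[0.13, 0.582, 0.803], [-0.992, 0.076, 0.105], [-0.0, -0.81, 0.587]]
wrist_force: [1.2, 0.1, -0.3]
grip_width: 0.404
```

```bash
python3 - <<'E'
from mv import *
a,d=snapshot('scene')
T=[(ring(-114.1-k,120,95),7.6,36,0) for k in (0,4,12,20,28,36,44,52,60,68,76,84,92,100,108,116)]
rows(T,.4)
G=ring(-114.1,120,95)+24*pose(7.6,36)[:,1]
E
```

```text
t 2.88 tcp [629.  -93.7  71.7] g 0.397 F [-0.1  0.4  0.1]
[0.4, -0.02, -0.03, 0.07, 0.02, -0.02, 0.0] -> [631. -92.  76.]
[0.4, -0.1, -0.1, -0.03, 0.02, -0.02, 0.0] -> [623. -88.  76.]
[0.4, -0.28, -0.22, -0.2, 0.02, -0.02, 0.0] -> [609. -79.  76.]
[0.4, -0.49, -0.34, -0.35, 0.02, -0.02, 0.0] -> [596. -69.  76.]
[0.4, -0.72, -0.43, -0.48, 0.02, -0.02, 0.0] -> [585. -56.  76.]
[0.4, -0.97, -0.5, -0.58, 0.02, -0.02, 0.0] -> [576. -42.  76.]
[0.4, -1.23, -0.55, -0.65, 0.02, -0.02, 0.0] -> [569. -27.  76.]
[0.4, -1.5, -0.58, -0.7, 0.02, -0.02, 0.0] -> [563. -11.  76.]
[0.4, -1.78, -0.59, -0.71, 0.02, -0.02, 0.0] -> [561.   5.  76.]
[0.4, -2.06, -0.57, -0.68, 0.02, -0.02, 0.0] -> [560.  22.  76.]
[0.4, -2.33, -0.53, -0.63, 0.02, -0.02, 0.0] -> [562.  39.  76.]
[0.4, -2.59, -0.47, -0.55, 0.02, -0.02, 0.0] -> [566.  55.  76.]
[0.4, -2.83, -0.39, -0.44, 0.02, -0.02, 0.0] -> [572.  70.  76.]
[0.4, -3.06, -0.29, -0.3, 0.02, -0.02, 0.0] -> [581.  85.  76.]
[0.4, -3.25, -0.17, -0.14, 0.02, -0.02, 0.0] -> [591.  98.  76.]
[0.4, -3.42, -0.04, 0.04, 0.02, -0.02, 0.0] -> [603. 110.  76.]
```

Emit:
{"method": "drive_tool", "body": {
  "series": [
    [0.4, -0.08, -0.07, -0.08, 0, 0, 0],
    [0.4, -0.25, -0.2, -0.25, 0, 0, 0],
    [0.4, -0.47, -0.31, -0.41, 0, 0, 0],
    [0.4, -0.7, -0.4, -0.54, 0, 0, 0],
    [0.4, -0.95, -0.47, -0.64, 0, 0, 0]
  ]
}}

```text
time: 3.5
ee_pos: [574.1, -42.9, 75.7]
orientation: [[0.13, 0.584, 0.801], [-0.992, 0.076, 0.106], [0.001, -0.808, 0.589]]
wrist_force: [0.2, -0.9, -0.5]
grip_width: 0.398
```

Emit:
{"method": "drive_tool", "body": {
  "series": [
    [0.4, -0.26, -0.05, -0.07, 0, 0, 0],
    [0.4, -0.53, -0.08, -0.12, 0, 0, 0],
    [0.4, -0.81, -0.09, -0.13, 0, 0, 0],
    [0.4, -1.09, -0.07, -0.1, 0, 0, 0],
    [0.4, -1.36, -0.03, -0.05, 0, 0, 0]
  ]
}}

```text
time: 4.12
ee_pos: [560.1, 39.7, 74.4]
orientation: [[0.133, 0.583, 0.802], [-0.991, 0.078, 0.108], [0.0, -0.809, 0.588]]
wrist_force: [-0.8, -1.0, -0.3]
grip_width: 0.401
```

```bash
python3 - <<'E'
from mv import *
a,d=snapshot('scene'); save('v7',a,(250,130,450,280),4)
T=[(ring(-114.1-k,120,95),7.6,36,0) for k in (76,84,92,100,108,116)]
rows(T,.4)
E
```

```text
t 4.17 tcp [559.8  41.2  74.2] g 0.401 F [-1.9  0.6 -0.3]
[0.4, 0.05, -0.0, 0.04, 0.0, 0.01, -0.01] -> [562.  39.  76.]
[0.4, -0.21, 0.06, 0.12, 0.0, 0.01, -0.01] -> [566.  55.  76.]
[0.4, -0.45, 0.14, 0.23, 0.0, 0.01, -0.01] -> [572.  70.  76.]
[0.4, -0.67, 0.24, 0.37, 0.0, 0.01, -0.01] -> [581.  85.  76.]
[0.4, -0.87, 0.36, 0.53, 0.0, 0.01, -0.01] -> [591.  98.  76.]
[0.4, -1.03, 0.49, 0.72, 0.0, 0.01, -0.01] -> [603. 110.  76.]
```

View pics/v7.png

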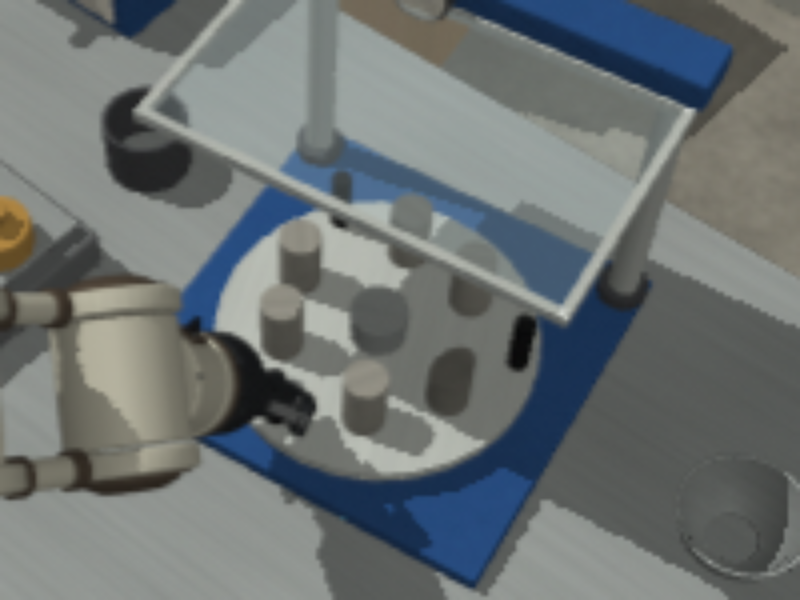

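Emit:
{"method": "drive_tool", "body": {
  "series": [
    [0.4, -0.22, 0.06, 0.08, 0, 0, 0],
    [0.4, -0.46, 0.14, 0.19, 0, 0, 0],
    [0.4, -0.68, 0.24, 0.33, 0, 0, 0],
    [0.4, -0.88, 0.36, 0.49, 0, 0, 0],
    [0.4, -1.05, 0.49, 0.68, 0, 0, 0]
  ]
}}

```text
time: 4.8
ee_pos: [601.8, 108.3, 74.3]
orientation: [[0.133, 0.582, 0.802], [-0.991, 0.078, 0.108], [0.0, -0.809, 0.587]]
wrist_force: [-1.4, -1.0, 0.5]
grip_width: 0.402
```

```bash
cat > meas.py <<'E'
from mv import *
def meas(guess):
    a,d=snapshot('scene'); v,u=np.nonzero(d>0);W=world('scene',np.c_[u,v],d[d>0])
    s=(W[:,2]>52)&(W[:,2]<112)&(np.hypot(W[:,0]-A[0],W[:,1]-A[1])<145)
    m=np.zeros(d.shape,np.uint8); m[v[s],u[s]]=1
    Z=np.zeros(d.shape); Z[v,u]=W[:,2]; X=np.zeros(d.shape+(3,)); X[v,u]=W
    n,l,st,ce=cv2.connectedComponentsWithStats(m,connectivity=4)
    for i in range(1,n):
        if st[i,4]<30: continue
        q=X[l==i]; c=np.median(q[:,:2],0)-A
        print('blob',ce[i].round(),st[i,4],'mean',q.mean(0).round(),'z max',np.percentile(q[:,2],[50,75,97]).round(),'r,ang',np.hypot(*c).round(),np.degrees(np.arctan2(c[1],c[0])).round(),'n>98:',(q[:,2]>98).sum())
    return a,d
E
python3 - <<'E'
from meas import *
a,d=meas(None); save('v8',a,(250,130,450,280),4)
p=ring(-114.1-116,120,95)
rows([(p,7.6,36,0),(p,7.6,36,60)],.4)
E
```

```text
blob [337. 190.] 81 mean [704.  76.  77.] z max [ 77.  90. 102.] r,ang 69.0 58.0 n>98: 8
blob [322. 197.] 166 mean [644.  91.  90.] z max [ 98. 103. 107.] r,ang 78.0 108.0 n>98: 81
blob [363. 201.] 35 mean [734. -15.  63.] z max [61. 69. 78.] r,ang 74.0 -25.0 n>98: 0
blob [344. 209.] 196 mean [660.  12.  72.] z max [75. 77. 79.] r,ang 8.0 -154.0 n>98: 0
blob [369. 212.] 174 mean [694. -66.  90.] z max [ 98. 104. 107.] r,ang 86.0 -73.0 n>98: 85
blob [326. 222.] 179 mean [575.  21.  90.] z max [ 99. 104. 107.] r,ang 92.0 178.0 n>98: 94
blob [347. 230.] 146 mean [596. -47.  82.] z max [ 86.  94. 102.] r,ang 97.0 -138.0 n>98: 18
blob [368. 231.] 66 mean [ 635. -103.   85.] z max [ 88. 102. 106.] r,ang 124.0 -105.0 n>98: 23
t 4.85 tcp [603.3 109.   75.2] g 0.398 F [-0.   0.7  1.8]
[0.4, -0.01, -0.01, 0.0, -0.01, 0.01, -0.0] -> [603. 110.  76.]
[0.4, -0.01, -1.01, 0.0, -0.01, 0.01, -0.0] -> [568. 105. 124.]
```

View pics/v8.png

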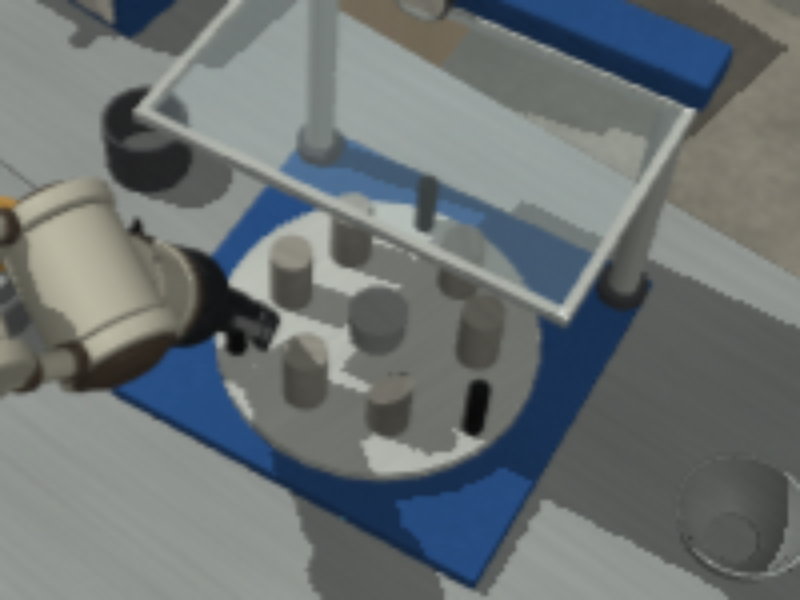

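Emit:
{"method": "drive_tool", "body": {
  "series": [
    [0.4, 0, -0.8, 0, 0, 0, 0],
    [0.4, 0, -1.6, 0, 0, 0, 0],
    [0.4, 0, -2.1, 0, 0, 0, 0],
    [0.4, 0.8, -2.2, -0.1, 0, 0, 0],
    [0.4, 1.7, -2.2, -0.1, 0, 0, 0]
  ]
}}

```text
time: 5.48
ee_pos: [533.3, -4.5, 178.6]
orientation: [[0.136, 0.584, 0.8], [-0.991, 0.079, 0.11], [0.001, -0.808, 0.59]]
wrist_force: [1.0, -0.0, 0.4]
grip_width: 0.403
```

Emit:
{"method": "drive_tool", "body": {
  "series": [
    [0.4, 0.7, 0, 0, 0, 0, 0],
    [0.4, 1.3, 0.05, 0.05, 0, 0, 0],
    [0.4, 1.7, 0.1, 0.1, 0, 0, 0],
    [0.4, 1.7, 0.1, 0.1, 0, 0, 0],
    [0.4, 1.7, 0.1, 0.1, 0, 0, 0]
  ]
}}

```text
time: 6.1
ee_pos: [555.0, -103.6, 176.0]
orientation: [[0.133, 0.582, 0.802], [-0.991, 0.079, 0.107], [-0.001, -0.809, 0.587]]
wrist_force: [0.0, 0.7, -0.9]
grip_width: 0.4
```

```bash
cat >> meas.py <<'E'
from scipy.optimize import minimize_scalar
def phase(d,guess):
    "fit peg-pattern angle from flat core tops in the depth picture"
    v,u=np.nonzero(d>0);W=world('scene',np.c_[u,v],d[d>0])
    s=(W[:,2]>99)&(W[:,2]<111)&(np.hypot(W[:,0]-A[0],W[:,1]-A[1])<110); P=W[s,:2]
    off=np.array([35,85,155,205,275,325])
    def cost(t):
        c=np.array([ring(t+o,85,0)[:2] for o in off]); D=np.hypot(*(P[:,None]-c[None]).transpose(2,0,1)).min(1)
        return np.minimum(np.maximum(D-17,0),8).sum()+0.02*np.minimum(D,25).sum()
    t=np.arange(guess-25,guess+25,.5); return t[np.argmin([cost(x) for x in t])]
E
python3 - <<'E'
from meas import *
d0=np.load('scened.npy'); print('check phase0',phase(d0,5.9))
a,d=meas(None); t=phase(d,-110); print('phase',t)
G=ring(t,120,95)
rows([(G,7.6,36,100),(G,7.6,36,0)],.4)
E
```

```text
check phase0 5.899999999999999
blob [330. 190.] 162 mean [682.  89.  88.] z max [ 94. 103. 107.] r,ang 73.0 78.0 n>98: 73
blob [310. 196.] 65 mean [623. 126.  85.] z max [ 88. 102. 107.] r,ang 118.0 112.0 n>98: 24
blob [366. 216.] 285 mean [677. -65.  87.] z max [ 92. 103. 107.] r,ang 79.0 -92.0 n>98: 117
blob [344. 208.] 165 mean [664.  13.  74.] z max [75. 77. 80.] r,ang 4.0 -130.0 n>98: 0
phase -130.5
t 6.15 tcp [ 555.1 -103.3  176. ] g 0.399 F [-0.6  0.4 -0.3]
[0.4, -0.39, 0.18, -0.3, 0.0, 0.01, -0.01] -> [544. -81. 156.]
[0.4, -0.38, 1.85, -0.3, 0.0, 0.01, -0.01] -> [602. -74.  76.]
```

Emit:
{"method": "drive_tool", "body": {
  "series": [
    [0.5, -0.8, 0, -0.2, 0, 0, 0],
    [0.5, -1.7, 0, -0.4, 0, 0, 0],
    [0.5, -2.6, 0, -0.6, 0, 0, 0],
    [0.5, -3.4, 0, -0.6, 0, 0, 0],
    [0.5, -3.8, 0, -0.6, 0, 0, 0]
  ]
}}

```text
time: 6.78
ee_pos: [494.8, 121.0, 154.8]
orientation: [[0.137, 0.582, 0.802], [-0.991, 0.08, 0.11], [-0.0, -0.809, 0.588]]
wrist_force: [-0.4, -1.1, -0.3]
grip_width: 0.506
```

```bash
python3 - <<'E'
from meas import *
a,d=meas(None); t=phase(d,-130); print('phase',t, 'RR',ring(t-35.5,85,45)); save('v9',a,(250,130,450,280),4)
np.save('d9.npy',d)
print(telemetry.get_obs()['ee_pos'])
E
```

```text
blob [330. 190.] 159 mean [682.  89.  89.] z max [ 95. 104. 107.] r,ang 73.0 78.0 n>98: 72
blob [310. 196.] 66 mean [623. 126.  84.] z max [ 87. 102. 107.] r,ang 118.0 112.0 n>98: 23
blob [348. 193.] 30 mean [728.  46.  62.] z max [62. 65. 73.] r,ang 68.0 26.0 n>98: 0
blob [366. 216.] 284 mean [676. -65.  87.] z max [ 91. 103. 107.] r,ang 80.0 -92.0 n>98: 119
blob [344. 209.] 197 mean [661.  13.  73.] z max [75. 76. 80.] r,ang 7.0 -152.0 n>98: 0
blob [319. 212.] 174 mean [589.  60.  91.] z max [100. 104. 107.] r,ang 90.0 151.0 n>98: 93
blob [334. 228.] 135 mean [576. -12.  82.] z max [ 85.  93. 103.] r,ang 96.0 -162.0 n>98: 12
blob [352. 237.] 67 mean [584. -78.  87.] z max [ 91. 103. 106.] r,ang 125.0 -132.0 n>98: 26
phase -130.0 RR [583.70745057  -5.58230034  45.        ]
[494.52311303 122.26545035 154.64958424]
```

View pics/v9.png

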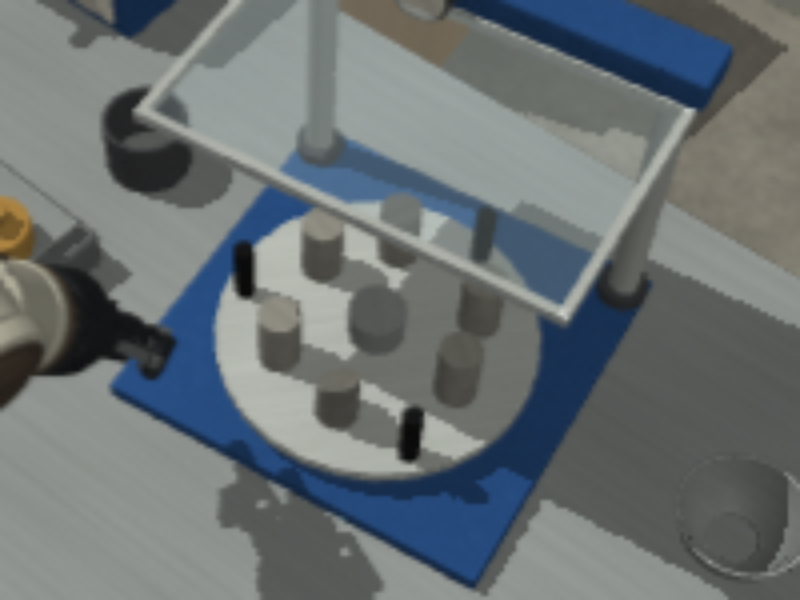

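```bash
python3 - <<'E'
from meas import *
from scipy.optimize import least_squares
d=np.load('d9.npy'); v,u=np.nonzero(d>0);W=world('scene',np.c_[u,v],d[d>0])
def wall(c0):
    s=(W[:,2]>53)&(W[:,2]<76)&(np.hypot(W[:,0]-c0[0],W[:,1]-c0[1])<26)
    o=least_squares(lambda c:np.hypot(*(W[s,:2]-c).T)-18,c0,loss='soft_l1',f_scale=2); return o.x,s.sum()
print('RR',wall([584,-5.]),'neighbor',wall(ring(-130-85.5,85,0)[:2]),ring(-215.5,85,0))
s=(W[:,2]>78)&(np.hypot(W[:,0]-584,W[:,1]+5)<26)
q=W[s]; n=np.linalg.lstsq(np.c_[q[:,:2]-[584,-5],np.ones(len(q))],q[:,2],rcond=None)[0]; print('slope',n)
c,_=wall([584,-5.]); G=np.r_[c,71]
rows([(G,4,36,110),(G,4,36,60),(G,4,36,0)],.62)
E
```

```text
RR (array([583.12305722,  -6.17778779]), np.int64(37)) neighbor (array([595.40155772,  64.43374973]), np.int64(41)) [596.80018094  65.05975124   0.        ]
slope [  5.88877678   1.27031523 169.2681674 ]
t 6.83 tcp [494.5 122.3 154.6] g 0.501 F [-0.8  0.6  0.2]
[0.62, 2.27, 0.38, 0.13, 0.01, 0.39, -0.29] -> [533. -10. 141.]
[0.62, 2.3, 1.21, 0.13, 0.01, 0.39, -0.29] -> [562.  -8. 100.]
[0.62, 2.34, 2.21, 0.13, 0.01, 0.39, -0.29] -> [597.  -5.  52.]
```

Emit:
{"method": "drive_tool", "body": {
  "series": [
    [0.62, 0.7, 0.1, 0.05, 0, 0, 0],
    [0.62, 1.5, 0.3, 0.1, 0, 0, 0],
    [0.62, 2.1, 0.45, 0.13, 0, 0, 0],
    [0.62, 2.32, 0.55, 0.13, 0, 0, 0],
    [0.62, 2.32, 0.55, 0.13, 0, 0, 0]
  ]
}}

```text
time: 7.45
ee_pos: [540.1, -17.3, 132.6]
orientation: [[0.131, 0.582, 0.803], [-0.991, 0.077, 0.106], [-0.0, -0.81, 0.587]]
wrist_force: [-0.1, -0.7, -0.5]
grip_width: 0.618
```

```bash
python3 - <<'E'
from meas import *
snapshot('top')
G=np.array([583.3,-6,71])
rows([(G,7.6,36,60),(G,7.6,36,0)],.62)
E
```

```text
t 7.5 tcp [540.  -16.6 132.7] g 0.618 F [-1.1  0.4  0.5]
[0.62, -0.08, 0.67, -0.01, 0.01, -0.0, -0.0] -> [562.  -9. 100.]
[0.62, -0.08, 1.67, -0.01, 0.01, -0.0, -0.0] -> [597.  -4.  52.]
```

Emit:
{"method": "drive_tool", "body": {
  "series": [
    [0.62, -0.07, 0.3, 0, 0, 0, 0],
    [0.62, -0.07, 0.7, 0, 0, 0, 0],
    [0.62, -0.07, 1.1, 0, 0, 0, 0],
    [0.62, -0.07, 1.45, 0, 0, 0, 0],
    [0.62, -0.07, 1.65, 0, 0, 0, 0]
  ]
}}

```text
time: 8.12
ee_pos: [597.2, -3.3, 52.2]
orientation: [[0.135, 0.582, 0.802], [-0.991, 0.079, 0.109], [-0.001, -0.81, 0.587]]
wrist_force: [-0.1, 0.0, 1.2]
grip_width: 0.626
```

```bash
python3 - <<'E'
from meas import *
a,d=snapshot('scene'); save('v10',a,(290,170,390,245),8)
G=np.array([583.3,-6,71])
rows([(G,7.6,36,0)],.62)
E
```

```text
t 8.18 tcp [597.1  -3.2  51.4] g 0.621 F [-1.4  0.1 -1.4]
[0.62, 0.02, -0.0, 0.0, 0.01, 0.01, -0.01] -> [597.  -4.  52.]
```

View pics/v10.png

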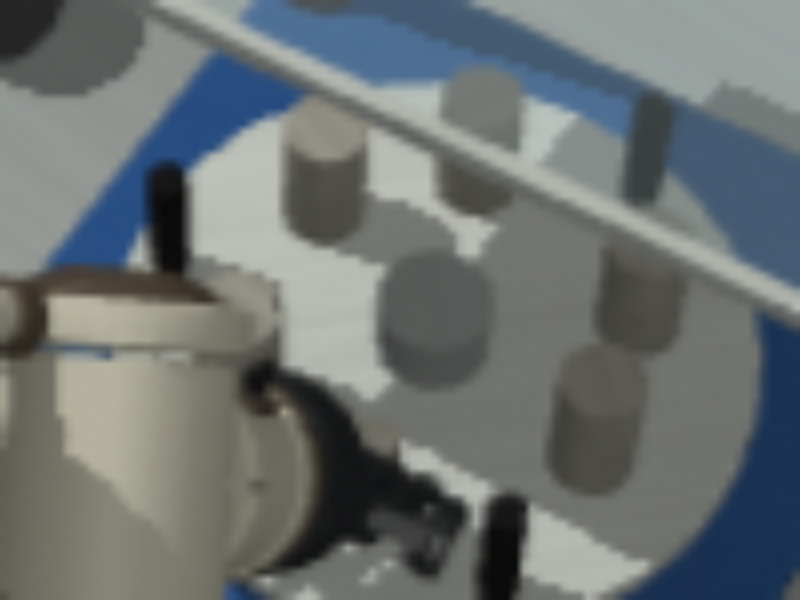

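Emit:
{"method": "drive_tool", "body": {
  "series": [
    [0.5, 0, 0, 0, 0, 0, 0],
    [0.4, 0, 0, 0, 0, 0, 0],
    [0.3, 0, 0, 0, 0, 0, 0],
    [0.25, 0, 0, 0, 0, 0, 0],
    [0.25, 0, 0, 0, 0, 0, 0]
  ],
  "force": 35
}}

```text
time: 8.8
ee_pos: [597.9, -5.4, 53.5]
orientation: [[0.132, 0.583, 0.802], [-0.991, 0.077, 0.107], [0.001, -0.809, 0.588]]
wrist_force: [-4.5, -1.4, 5.8]
grip_width: 0.411
```

Emit:
{"method": "drive_tool", "body": {
  "series": [
    [0.25, 0, -0.11, 0.08, 0, 0, 0],
    [0.25, 0, -0.3, 0.22, 0, 0, 0],
    [0.25, 0, -0.73, 0.12, 0, 0, 0],
    [0.25, 0, -1.3, -0.18, 0, 0, 0],
    [0.25, 0, -2.0, -0.7, 0, 0, 0]
  ]
}}

```text
time: 9.43
ee_pos: [493.4, -19.1, 126.0]
orientation: [[0.133, 0.582, 0.802], [-0.991, 0.078, 0.108], [0.001, -0.809, 0.588]]
wrist_force: [-0.9, -0.4, 0.2]
grip_width: 0.412
```

```bash
python3 - <<'E'
from meas import *
a,d=snapshot('top')
d2=snapshot('scene')[1]
v,u=np.nonzero(d2>0);W=world('scene',np.c_[u,v],d2[d2>0])
# pan refit: rim
s=(W[:,2]>20)&(W[:,2]<33)&(W[:,0]>350)&(W[:,0]<600)&(W[:,1]<-250)&(W[:,1]>-450)
print('pan',s.sum(),cv2.minAreaRect(W[s,:2].astype(np.float32)))
G=np.array([474,-350.5,31])
rows([(np.r_[474,-350.5,100],-36,36,0),(G,-36,36,0)],.25)
E
```

```text
pan 342 ((473.7435607910156, -349.4064025878906), (152.54351806640625, 140.6444091796875), 9.333608627319336)
t 9.53 tcp [491.6 -18.9 126.5] g 0.408 F [-0.  -0.9 -1. ]
[0.25, 5.6, 0.13, -1.14, -0.03, 4.41, -3.19] -> [ 485. -359.   81.]
[0.25, 5.6, 1.06, -1.82, -0.03, 4.41, -3.19] -> [ 485. -359.   12.]
```

Emit:
{"method": "drive_tool", "body": {
  "series": [
    [0.25, 0.5, 0, -0.1, 0, 0.4, -0.29],
    [0.25, 1.2, -0.04, -0.2, 0, 0.95, -0.69],
    [0.25, 1.9, -0.06, -0.3, 0, 1.5, -1.08],
    [0.25, 2.6, -0.1, -0.4, 0, 2.05, -1.48],
    [0.25, 3.3, -0.12, -0.5, 0, 2.6, -1.88]
  ]
}}

```text
time: 10.15
ee_pos: [491.8, -220.5, 112.9]
orientation: [[-0.314, 0.557, 0.769], [-0.95, -0.183, -0.255], [-0.001, -0.81, 0.587]]
wrist_force: [0.4, -0.2, -1.2]
grip_width: 0.409
```

```bash
python3 - <<'E'
from meas import *
rows([(np.r_[474,-350,123],-36,36,0),(np.r_[474,-350,31],-36,36,0)],.25)
E
```

```text
t 10.15 tcp [ 491.8 -220.5  112.9] g 0.409 F [ 0.4 -0.2 -1.2]
[0.25, 2.21, 0.49, 0.41, 0.01, 1.79, -1.31] -> [ 485. -358.  104.]
[0.25, 2.22, 1.73, -0.49, 0.01, 1.79, -1.31] -> [ 485. -358.   12.]
```

Emit:
{"method": "drive_tool", "body": {
  "series": [
    [0.25, 0.7, 0.15, 0.13, 0, 0.57, -0.42],
    [0.25, 1.4, 0.31, 0.26, 0, 1.14, -0.84],
    [0.25, 1.95, 0.43, 0.36, 0, 1.58, -1.16],
    [0.25, 2.21, 0.49, 0.41, 0, 1.79, -1.31],
    [0.25, 2.21, 0.49, 0.41, 0, 1.79, -1.31]
  ]
}}

```text
time: 10.78
ee_pos: [486.2, -357.1, 103.3]
orientation: [[-0.586, 0.475, 0.657], [-0.811, -0.344, -0.474], [0.0, -0.81, 0.586]]
wrist_force: [-0.6, 0.3, -0.7]
grip_width: 0.411
```

```bash
python3 - <<'E'
from meas import *
a,d=snapshot('scene'); save('v11',a,(340,240,490,365),5)
rows([(np.r_[474,-350,61],-36,36,0),(np.r_[474,-350,31],-36,36,0)],.25)
E
```

```text
t 10.82 tcp [ 486.1 -356.2  103.1] g 0.412 F [ 0.1  0.7 -1.7]
[0.25, 0.03, 0.84, -0.59, 0.02, 0.02, -0.02] -> [ 485. -358.   42.]
[0.25, 0.03, 1.24, -0.88, 0.02, 0.02, -0.02] -> [ 485. -358.   12.]
```

View pics/v11.png

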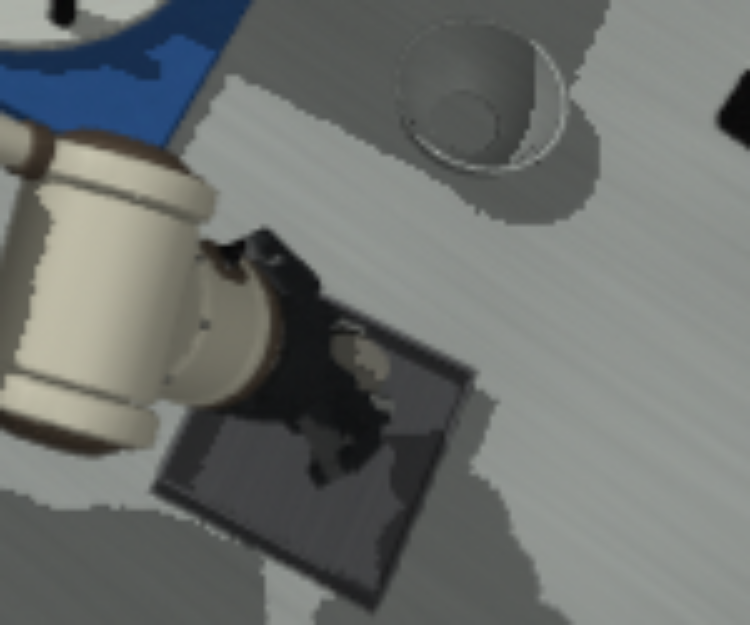

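Emit:
{"method": "drive_tool", "body": {
  "series": [
    [0.25, 0, 0.2, -0.15, 0, 0, 0],
    [0.25, 0, 0.5, -0.36, 0, 0, 0],
    [0.25, 0, 0.8, -0.58, 0, 0, 0],
    [0.25, 0, 1.0, -0.73, 0, 0, 0],
    [0.25, 0, 1.07, -0.78, 0, 0, 0]
  ]
}}

```text
time: 11.45
ee_pos: [485.5, -354.9, 23.1]
orientation: [[-0.584, 0.475, 0.658], [-0.811, -0.342, -0.474], [-0.0, -0.811, 0.585]]
wrist_force: [0.5, 0.5, -1.5]
grip_width: 0.412
```

Emit:
{"method": "drive_tool", "body": {
  "series": [
    [0.25, 0, 0.0, 0, 0, 0, 0],
    [0.25, 0, 0.03, -0.02, 0, 0, 0],
    [0.25, 0, 0.06, -0.04, 0, 0, 0],
    [0.25, 0, 0.08, -0.06, 0, 0, 0],
    [0.25, 0, 0.08, -0.06, 0, 0, 0]
  ]
}}

```text
time: 12.08
ee_pos: [485.8, -356.3, 18.6]
orientation: [[-0.585, 0.476, 0.656], [-0.811, -0.344, -0.473], [0.0, -0.809, 0.587]]
wrist_force: [-0.1, 0.1, -1.4]
grip_width: 0.408
```

Emit:
{"method": "drive_tool", "body": {
  "series": [
    [0.25, 0, 0.02, -0.015, 0, 0, 0],
    [0.25, 0, 0.04, -0.03, 0, 0, 0],
    [0.25, 0, 0.055, -0.04, 0, 0, 0],
    [0.25, 0, 0.07, -0.05, 0, 0, 0],
    [0.25, 0, 0.07, -0.05, 0, 0, 0]
  ]
}}

```text
time: 12.7
ee_pos: [485.8, -356.4, 13.4]
orientation: [[-0.585, 0.476, 0.656], [-0.811, -0.344, -0.474], [0.0, -0.809, 0.587]]
wrist_force: [-0.4, 0.7, -0.6]
grip_width: 0.409
```

Emit:
{"method": "drive_tool", "body": {
  "series": [
    [0.25, 0, 0.01, -0.007, 0, 0, 0],
    [0.25, 0, 0.02, -0.014, 0, 0, 0],
    [0.25, 0, 0.025, -0.018, 0, 0, 0],
    [0.25, 0, 0.025, -0.018, 0, 0, 0],
    [0.25, 0, 0.025, -0.018, 0, 0, 0]
  ]
}}

```text
time: 13.32
ee_pos: [486.3, -356.9, 12.6]
orientation: [[-0.585, 0.477, 0.656], [-0.811, -0.345, -0.473], [0.001, -0.808, 0.589]]
wrist_force: [-2.6, 2.1, 5.4]
grip_width: 0.412
```

Emit:
{"method": "drive_tool", "body": {
  "series": [
    [0.43, 0, 0, 0, 0, 0, 0],
    [0.47, 0, 0, 0, 0, 0, 0],
    [0.54, 0, 0, 0, 0, 0, 0],
    [0.6, 0, 0, 0, 0, 0, 0],
    [0.6, 0, 0, 0, 0, 0, 0]
  ]
}}

```text
time: 13.95
ee_pos: [485.8, -356.4, 11.6]
orientation: [[-0.585, 0.476, 0.656], [-0.811, -0.344, -0.473], [0.001, -0.809, 0.587]]
wrist_force: [0.5, 0.1, -0.3]
grip_width: 0.602
```

Emit:
{"method": "drive_tool", "body": {
  "series": [
    [0.6, 0, -0.2, 0, 0, 0, 0],
    [0.6, 0, -0.6, 0, 0, 0, 0],
    [0.6, 0, -1.2, 0, 0, 0, 0],
    [0.6, 0, -1.9, 0, 0, 0, 0],
    [0.6, 0, -2.5, 0, 0, 0, 0]
  ]
}}

```text
time: 14.58
ee_pos: [413.8, -304.4, 134.1]
orientation: [[-0.585, 0.476, 0.657], [-0.811, -0.345, -0.473], [0.001, -0.809, 0.587]]
wrist_force: [0.5, 0.3, 0.8]
grip_width: 0.601
```

Emit:
{"method": "drive_tool", "body": {
  "series": [
    [0.6, 0.0, -0.4, 0, 0, 0, 0],
    [0.6, 0.6, -0.6, 0, 0, 0, 0],
    [0.6, 1.4, -0.6, 0, 0, 0, 0],
    [0.6, 2.2, -0.6, 0, 0, 0, 0],
    [0.6, 2.5, -0.6, 0, 0, 0, 0]
  ]
}}

```text
time: 15.2
ee_pos: [307.7, -416.4, 162.9]
orientation: [[-0.588, 0.475, 0.655], [-0.809, -0.347, -0.475], [0.002, -0.809, 0.588]]
wrist_force: [-0.1, 0.8, -0.0]
grip_width: 0.597
```

```bash
python3 - <<'E'
from meas import *
a,d=meas(None); save('v12',a,(240,130,500,350),3)
v,u=np.nonzero(d>0);W=world('scene',np.c_[u,v],d[d>0])
s=(W[:,2]>10)&(W[:,2]<80)&(np.hypot(W[:,0]-474,W[:,1]+350)<50); q=W[s]
print('in pan',s.sum(),q.mean(0),np.percentile(q[:,2],[50,97]))
o=telemetry.get_obs(); print(o['ee_pos'],o['wrist_force'],o['time'])
E
```

```text
blob [330. 190.] 159 mean [681.  89.  89.] z max [ 96. 104. 107.] r,ang 74.0 79.0 n>98: 77
blob [310. 196.] 61 mean [622. 125.  86.] z max [ 89. 103. 106.] r,ang 117.0 113.0 n>98: 22
blob [348. 193.] 31 mean [728.  46.  62.] z max [60. 66. 75.] r,ang 67.0 24.0 n>98: 0
blob [366. 216.] 282 mean [677. -65.  87.] z max [ 91. 103. 106.] r,ang 80.0 -92.0 n>98: 115
blob [344. 209.] 197 mean [660.  13.  73.] z max [75. 77. 80.] r,ang 7.0 -151.0 n>98: 0
blob [319. 212.] 174 mean [589.  60.  90.] z max [ 99. 104. 107.] r,ang 89.0 151.0 n>98: 88
blob [352. 237.] 67 mean [585. -78.  87.] z max [ 89. 103. 106.] r,ang 126.0 -131.0 n>98: 25
in pan 165 [ 466.854084   -351.22308922   43.01084358] [46.69270901 60.9892894 ]
[ 307.21712497 -417.35091159  162.99511961] [-0.68678594 -0.95531043  0.60331596] 15.25
```

View pics/v12.png

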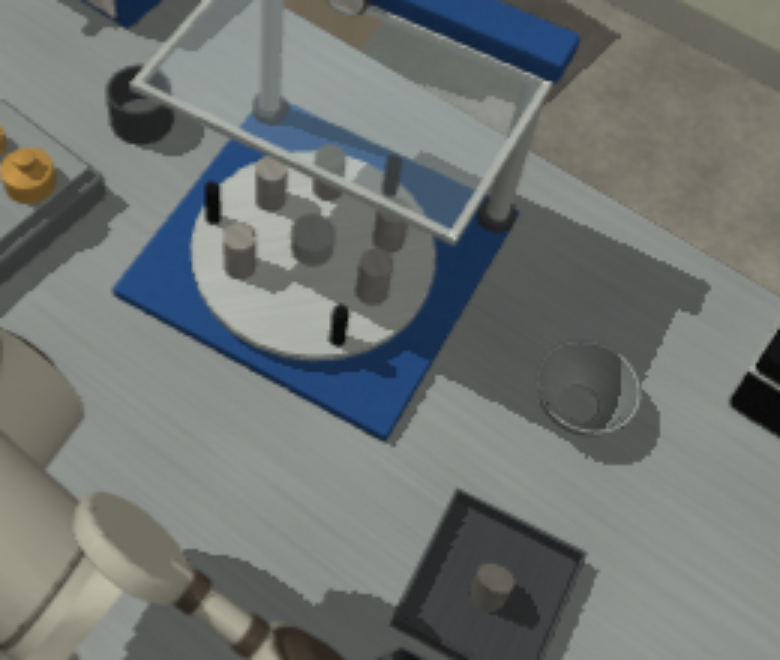

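The last picture shows the sheared core standing upright in the pan at about (493, 587). Five cores and the tin are still on the turntable, and the arm is clear.

```bash
python3 -c "
from bench import order; print(order.finish_job())"
```

```text
the job is handed in; nothing more can be done
None
```

The sheared core is out from under the guard and standing upright in the reject pan. I handed the job in at about 15 s of the 59 s allowed.

- **Turning:** I straddled one peg with the tilted gripper and pushed it about 116°. The table then turned about 20° further on its own as I withdrew. It came to rest with the sheared core about 7° from the middle of the guard's front edge, so no second push was needed.
- **Lifting and placing:** I gripped the core at a 36° tilt with 35 N, lifted it out under the guard and lowered it until contact showed about 6 N. I then opened the fingers and backed away.

**Last checks:** The depth picture puts the core near the pan's centre (about 467, -351 mm). Its top is about 61 mm above the bench, as expected for an upright core on the pan floor. The last picture shows the five sound cores and the tin standing on the turntable. The bowl, mould and visible weights appear unmoved; the wrench was outside that picture and I did not measure any bystander. Wrist force readings after each move stayed under 8 N.

**Disagreements:** The trained networks never reported the sheared core. I picked it out from its outline under the guard, and the depth readings confirmed it once it had turned clear.

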